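# Press the push-on axle cap onto a slit-lamp slide wheel

### The job

One of the slit lamp's toothed brass slide wheels still has a bare axle sticking up from its service stand. Take the blue push-on cap, set it over that axle and press it straight down until it is fully home against the wheel's hub, then let go. Leave the black cap and the red cap where they are.

Things in the scene. Friction and masses are not known exactly. Their poses are not given: they have to be found in the camera images.
- blue_cap: Blue push-on cap, loose, 40 g, mouth down: 44 mm tall, twelve-sided body 32 mm across, flat closed top, 38 mm steel foot flange 4 mm thick. Origin: centre of underside, z up. Mouth: 29 mm funnel to an 11.8 mm bore. Let go over the axle it centres itself and hangs on its sprung teeth, underside about 10 mm above the hub; then some 10 N (up to 20) on its top (or while held) drives it to a hard stop.
- axle_stand: Fixed stand with the bare axle: 75 mm square foot, brass toothed wheel 64 mm across, white hub disc 40 mm across with its face 70 mm above the table, and an upright 10 mm steel axle with a round nose, ending at 108 mm. Origin: underside centre, below the axle; z up. A like fixed stand with a white cap already on (top at 114 mm), not listed, is at least 100 mm off, centre to centre.
- black_cap: A black cap of the same outer shape and size, loose, standing on the table; not wanted. Origin: centre of its underside.
- red_cap: A red cap of the same outer shape and size, loose, standing on the table; not wanted. Origin: centre of its underside. Caps stand at least 100 mm apart, centre to centre, and at least 110 mm from the stands.

How it is judged:
At the end, for the whole second after the job is handed in: The blue cap is on the bare axle, upright within 10 degrees, its underside less than 4.5 mm above the white hub face (pressed home), centred within 6 mm, at rest (z of blue_cap in the frame of axle_stand below 0.0745 m and horizontal distance between blue_cap and axle_stand below 0.006 m and angle between blue_cap's own z axis and vertical below 0.175 rad and linear speed of blue_cap below 0.02 m/s); the robot touches nothing.
It fails at once if the black cap is moved more than 20 mm (distance of black_cap from where it was at the start of the episode above 0.02 m).
It fails at once if the red cap is moved more than 20 mm (distance of red_cap from where it was at the start of the episode above 0.02 m).
It also fails if it takes over 45 s, if anything falls off the work surface, if the arm or the gripper's body presses on something with over 40 N, if the wrist force passes 120 N, or if a joint passes its speed limit or range.

### The arm

A 6-joint arm with a two-finger parallel gripper is mounted at the origin on the work surface. World frame = base frame: x ahead of the robot, y to its left, z up, the work surface at z = 0. Lengths are in m, angles in rad, forces in N, time in s.
With the tool pointing down it reaches from about 0.375 to 0.825 m from the base axis. Payload 5.5 kg.
Tool frame: the origin (TCP) lies where the fingers leave the gripper's body, on its centre line; the fingertips stand 73 mm ahead of it and the grasp point (between the pads) lies 54 mm ahead of it; z points along the fingers, y is the line along which they close (so a half turn about z gives the same grasp; the last joint's range is limited). The gripper opens to 85 mm and grips with 20 to 120 N. Pads are 22 mm wide; open, the fingers measure 114 mm over their backs; the gripper's body (76 mm by 85 mm) begins 54 mm behind the grasp point. The pads swing forward as they close: fully open they stand 13 mm farther back than shut.
Start: joints at [-1.214, 0.314, -0.047, 1.21, 0, 1.571], TCP at [0.21, -0.562, 0.304] pointing down, gripper open.
Joint ranges: [-2.67, 2.67], [-0.69, 1.73], [-1.03, 1.25], [-2.08, 2.16], [-1.42, 1.45], [-3.14, 3.14]. Speed limits (rad/s): [2.39, 2.39, 3.01, 3.14, 3.14, 3.14].

### API

Orientations are given as [roll, pitch, yaw] about the fixed x, y, z axes, in that order (R = Rz(yaw) Ry(pitch) Rx(roll)).
In Python, from rig import move_to, move_l, goto_joints, grip, dwell, inverse_kinematics, sense, get_image, IKError, finish_job, search_frame, tip_of gives the robot as it stands. Calls block until the motion is done:
- move_to(position, orientation): joint-space move of the TCP to a pose.
- move_l(position, rotation=None, max_speed=0.15, guard=None): straight line of the TCP; rotation=None keeps the orientation; max_speed is the mean speed in m/s. With guard (N) it stops when the force on the tool has changed by that much, and returns True; else False.
- goto_joints(angles): joint-space move.
- grip(opening): opening from 0.0 (shut) to 1.0 (fully open); the grip force is fixed at half the most; returns when the fingers have stopped.
- dwell(seconds).
- inverse_kinematics(position, orientation): joint angles nearest the present ones, or None.
- sense(): the state.
- get_image(name): name is "scene" or "top"; returns a dict with "pixels" (420x560x3 uint8, blue, green, red), "mtx" (3x3 intrinsics, pixels), "R" (3x3) and "t" (3): a world point X has camera coordinates R X + t. Camera axes: x right, y down, z forward; pixel columns grow to the right and rows downward; lengths in m; the calibration is good to about 2 mm. A picture is of the moment at which its call begins. There is no depth.
A pose or a line that the arm cannot do raises IKError and nothing moves.
- finish_job(): hands the job in; it is judged then, once.
Trained networks look in the newest picture that a camera, given by its name, has taken for a name from the list of things; names that differ only in an ending like _2 or _b are one class to them, and where a whole thing is asked for, a point or a joint stands for the part that bears it (a point fixed in the world has none). Each returns a list of dicts, best first, with "p" (0 to 1); they miss things now and then, are a little off and sometimes report something else, mostly with a low value. They report only what shows in the picture. A call takes as long as a camera call.
- search_frame(camera, label): "location" ([x, y, z] in m, in world coordinates, good to about 4 mm: the middle of the surface that is visible of it).
- tip_of(camera, label): "location" ([x, y, z] in m, in world coordinates, good to about 4 mm: a listed point, or the origin of a listed thing).
The state is a dict: "clock": time; "joint_pos": joint angles; "joint_velocities": joint speeds; "effort": joint torques, N m; "eef_pos": TCP position; "orientation": TCP orientation; "ft_force": force on the tool from outside, world axes, zero at the start; "wrist_torque": the same for the moment, N m; "width": opening from 0.0 (shut) to 1.0 (fully open); "grip_force": force on a finger pad.
Only numpy, scipy, OpenCV 4.12 (cv2) and the standard library are available. Lean on these libraries where they do the work, as an engineer would, in place of code of your own. Each camera call takes 0.05 s, during which the arm holds its last target. There are 200 camera calls.

## Working session

There is one attempt and no reset: what is moved stays moved. The work goes in short steps, each a Python script; the robot and the scene stay as the last script left them, time stands still between calls to the robot, and variables do not carry over. Pictures are saved under pics/ and viewed, at most 10 in all, crops included, and the job is handed in when it is done.

```bash
mkdir -p pics
python3 - <<'E'
from rig import *
import cv2
for c in ("scene","top"):
    im=get_image(c); cv2.imwrite(f"pics/{c}0.png",im["pixels"])
    print(c,(-im["R"].T@im["t"]).round(3))
    for l in ("blue_cap","axle_stand","black_cap","red_cap"):
        print(l,[(d["p"],[round(float(v),4) for v in d["location"]]) for d in tip_of(c,l)[:3]])
print(sense()["clock"])
E
```

```text
scene [ 1.157 -0.147  0.792]
blue_cap [(0.59, [0.478, -0.0861, 0.0021])]
axle_stand [(0.69, [0.4712, 0.0979, -0.0018])]
black_cap [(0.84, [0.6309, -0.1714, -0.0012]), (0.34, [0.4726, 0.0996, -0.001])]
red_cap [(0.95, [0.5128, -0.2686, 0.0016])]
top [ 0.353 -0.003  0.937]
blue_cap [(0.8, [0.4783, -0.0844, -0.0008])]
axle_stand [(0.59, [0.4683, 0.0948, 0.0009])]
black_cap [(0.85, [0.6284, -0.1723, -0.0006]), (0.25, [0.4745, -0.0859, -0.0004])]
red_cap [(0.9, [0.5068, -0.272, -0.005])]
0.5
```

```bash
python3 -c "
import cv2,numpy as np
a=cv2.imread('pics/scene0.png');b=cv2.imread('pics/top0.png')
cv2.imwrite('pics/both.png',cv2.resize(np.vstack([a,b]),None,fx=.714,fy=.714))"
```

```text
(no output)
```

View pics/top0.png

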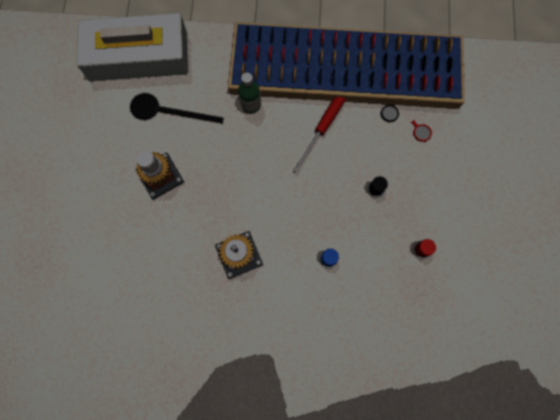

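View pics/scene0.png

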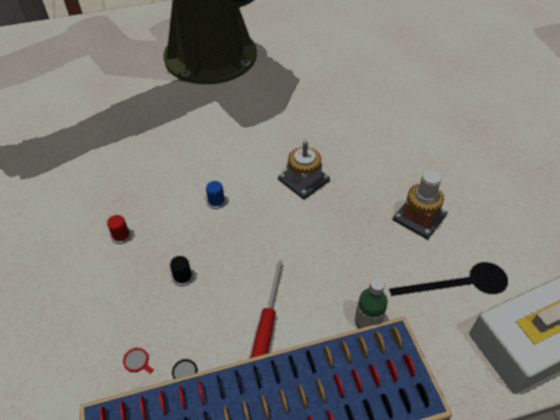

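The top view shows the bare-axle stand at px (238,252), the capped stand at (155,172), blue cap at (330,257), black at (378,186) and red at (426,248). The networks' positions match this layout, so I'll grasp now.

Run:
```python
from rig import *
import numpy as np, cv2
s=sense(); print(s["orientation"])
c=np.array([.478,-.0853]); a=np.array([.470,.0965])
o=[np.pi,0,s["orientation"][2]]
for yaw in (0,np.pi/2,-np.pi/2,np.pi):
    q=[inverse_kinematics([*p,z],[np.pi,0,yaw]) for p in(c,a) for z in (.085,.25)]
    print(yaw,[None if v is None else np.round(v,2).tolist() for v in q])
```

```text
[-3.14149030e+00 -1.51653882e-05  3.56825392e-01]
0 [[-0.18, 0.31, -0.61, 0.65, 0.0, 2.96], [-0.18, 0.13, -0.4, 1.04, 0.0, 2.96], [0.2, 0.3, -0.62, 0.65, 0.0, -2.94], [0.2, 0.12, -0.42, 1.03, 0.0, -2.94]]
1.5707963267948966 [[-0.18, 0.31, -0.61, 0.65, 0.0, 1.39], [-0.18, 0.13, -0.4, 1.04, 0.0, 1.39], [0.2, 0.3, -0.62, 0.65, 0.0, 1.77], [0.2, 0.12, -0.42, 1.03, 0.0, 1.77]]
-1.5707963267948966 [[-0.18, 0.31, -0.61, 0.65, 0.0, -1.75], [-0.18, 0.13, -0.4, 1.04, 0.0, -1.75], [0.2, 0.3, -0.62, 0.65, 0.0, -1.37], [0.2, 0.12, -0.42, 1.03, 0.0, -1.37]]
3.141592653589793 [[-0.18, 0.31, -0.61, 0.65, 0.0, -0.18], [-0.18, 0.13, -0.4, 1.04, 0.0, -0.18], [0.2, 0.3, -0.62, 0.65, 0.0, 0.2], [0.2, 0.12, -0.42, 1.03, 0.0, 0.2]]
```

Run:
```python
from rig import *
import numpy as np, cv2
o=[np.pi,0,np.pi/2]; c=[.478,-.0853]; a=[.470,.0965]
move_to([*c,.22],o)
print(move_l([*c,.083],max_speed=.12,guard=8))
grip(0.0); s=sense(); print(s["width"],s["grip_force"],s["eef_pos"])
move_l([*c,.25]); move_to([*a,.25],o)
s=sense(); print(s["width"],s["grip_force"],s["ft_force"],s["clock"])
im=[get_image(n)["pixels"] for n in("scene","top")]
crops=[cv2.resize(im[0][60:220,200:400],None,fx=2,fy=2),cv2.resize(im[1][170:330,150:350],None,fx=2,fy=2)]
cv2.imwrite("pics/held.png",np.hstack(crops))
for n in("scene","top"): print(n,tip_of(n,"blue_cap")[:1],tip_of(n,"axle_stand")[:1])
```

```text
False
0.3608374328141386 59.405585623317165 [ 0.47816942 -0.08529642  0.08352121]
0.36514885551573384 59.30790151673136 [-0.73017822 -1.40550231 -0.60102511] 6.35
scene [{'location': [0.471, 0.0954, 0.1711], 'p': 0.47}] [{'location': [0.4722, 0.0981, -0.0007], 'p': 0.67}]
top [{'location': [0.4678, 0.0975, 0.1647], 'p': 0.49}] [{'location': [0.4688, 0.0964, 0.0034], 'p': 0.58}]
```

View pics/held.png

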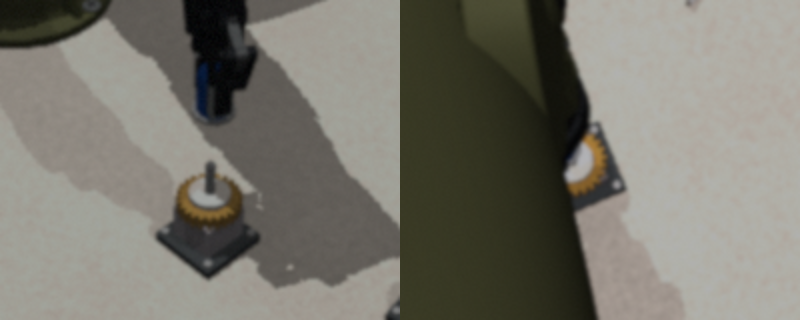

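The crop shows the blue cap held upright at about (212,90), with the axle at (210,165) right below it. Cap and axle agree to within about 2 mm, so I'll lower it with a guard.

Run:
```python
from rig import *
import numpy as np
a=[.470,.0967]
def show(k,r): s=sense(); print(k,r,s["eef_pos"].round(4) if hasattr(s["eef_pos"],"round") else s["eef_pos"],np.round(s["ft_force"],1),np.round(s["wrist_torque"],2),s["width"],s["clock"])
r=move_l([*a,.170],max_speed=.06,guard=8); show("funnel",r)
if not r:
    r=move_l([*a,.150],max_speed=.03,guard=35); show("press",r)
```

```text
funnel True [0.471  0.0955 0.1765] [ 2.3 -1.6  0.2] [-0.44 -0.49  0.04] 0.36603794179511395 7.7583
```

Contact with the funnel, about 1–2 mm off. I'll let go so the cap centres itself, then press on its top with shut fingers.

Run:
```python
from rig import *
import numpy as np, cv2
a=[.4712,.0955]
def show(k,r): s=sense(); print(k,r,np.round(s["eef_pos"],4),np.round(s["ft_force"],1),s["width"],s["clock"])
grip(.75); dwell(.3); show("open",0)
move_l([*a,.24]); grip(0.0)
im=get_image("scene")["pixels"]
cv2.imwrite("pics/hang.png",cv2.resize(im[60:220,200:400],None,fx=3,fy=3))
print(tip_of("scene","blue_cap")[:2])
```

```text
open 0 [0.4702 0.0958 0.1767] [-0.4 -0.1  0.1] 0.748453107556515 8.475
[{'location': [0.4753, 0.0935, 0.0847], 'p': 0.73}]
```

View pics/hang.png

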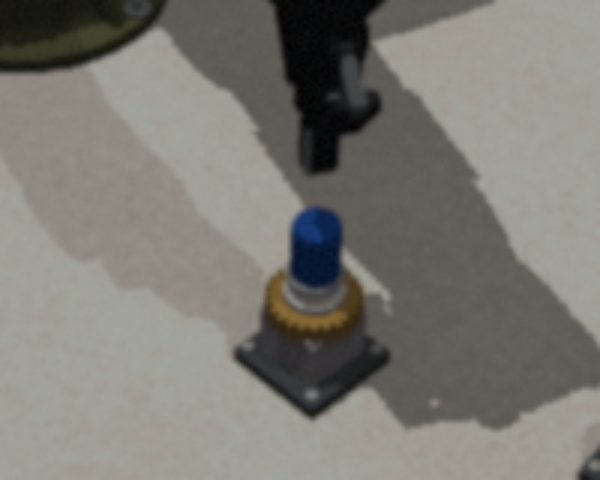

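The blue cap hangs upright on the axle, top at (316,220), with the shut fingers above it at (320,160). Next I press.

Run:
```python
from rig import *
import numpy as np, cv2
a=[.472,.0952]
def show(k,r): s=sense(); print(k,r,np.round(s["eef_pos"],4),np.round(s["ft_force"],1),s["clock"])
r=move_l([*a,.19],max_speed=.05,guard=4); show("touch",r)
r=move_l([*a,.178],max_speed=.02,guard=32); show("press",r)
```

```text
touch True [0.4709 0.0952 0.1956] [-0.3  1.   0.4] 10.5833
press True [0.4714 0.0953 0.1872] [-3.8 -0.5  9.9] 11.1917
```

Run:
```python
from rig import *
import numpy as np, cv2
a=[.472,.0952]
def show(k,r): s=sense(); print(k,r,np.round(s["eef_pos"],4),np.round(s["ft_force"],1),s["clock"])
move_l([*a,.21]); 
r=move_l([*a,.18],max_speed=.03,guard=28); show("recheck",r)
move_l([*a,.28]); show("up",0)
im=get_image("scene")["pixels"]
cv2.imwrite("pics/home.png",cv2.resize(im[60:220,200:400],None,fx=3,fy=3))
print(tip_of("scene","blue_cap")[:2])
```

```text
recheck True [0.4716 0.0952 0.187 ] [-1.9 -0.2  9.2] 12.2583
up 0 [0.4716 0.0951 0.279 ] [-0.5  0.2 -1.2] 13.0333
[{'location': [0.4717, 0.0982, 0.0724], 'p': 0.8}]
```

View pics/home.png

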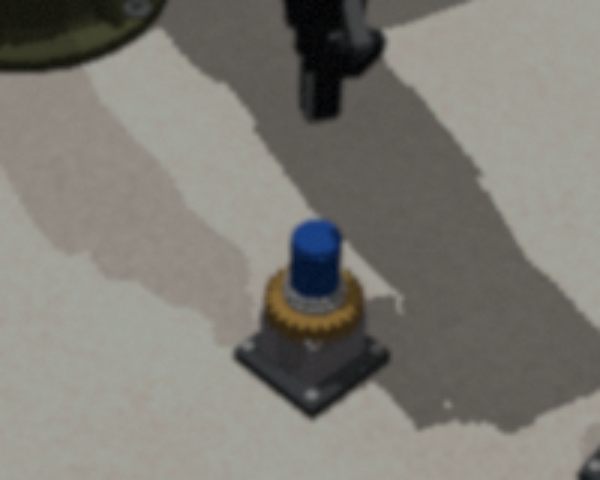

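The cap sits lower now, with its top at about (316,235) against 220 before. It is seated on the hub and upright, and the hard stop repeats at TCP z = 0.187, which is the fully home height.

```bash
python3 -c "
from rig import *
print(finish_job())"
```

```text
the job is handed in; nothing more can be done
None
```

The blue cap is pressed home against the hub on the bare axle and released, the black and red caps were not touched, and I handed the job in at about 13 s (no verdict came back).

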